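# Undo the centrifuge rotor lid and take out the spun tube

### The job

The run is over: unscrew the rotor lid of the open centrifuge (nobody knows whether this rotor has a right-hand or a left-hand thread, so try and feel which way gives), lift the lid off and lay it knob up, wholly on the dark bench mat. Then draw the tube with the tall screw cap out of its slanted bore and stand it upright in any free place of the white tube rack, right down to the bottom. Set both down rather than dropping them, leave the stoppered counterweight tube in the rotor, and do not disturb the other things on the bench.

Things in the scene. Friction and masses are not known exactly. Their poses are not given: they have to be found in the camera images.
- lid_knob (a point): grip point on the axis of the rotor lid, a grey dome 150 mm across, 48 mm high, open below, 0.28 kg. On top, in one piece with it, is a wing knob: an upright black bar 14 mm thick (lid's x), 48 mm long (lid's y), from 48 to 82 mm above the lid's bottom edge. This point is 70 mm above the bottom edge, 22 mm above the dome's flat top (116 mm across). z up. At the start it sits on the rotor, over two tubes
- lid_edge (a point): point in the plane of the lid's bottom edge, 60 mm from its axis along the lid's x. The lid's coarse thread is right-hand or left-hand, not visible which. Tightening, it stops solid within 0.25 rad; loosening, it turns easily (drag 0.1 to 0.2 N m), is free after 1.5 rad, meets an end stop at 2.1 rad; lift it anywhere between. It does not rise as it turns. Lift 45 mm to clear the tubes
- rotor_axis (a point): centre of the flat top of the aluminium rotor, 125 mm above the bench; 152 mm across, locked, z up. x points from the spindle to the bore of the tube to take (the counterweight is at -x). Bores slant 30 degrees: tube tops lean to the spindle, tips point down and outwards; mouth centres 52 mm from the spindle. The lid's seat is 44 mm across, 14 mm high
- sample_cap (a point): centre of the white fluted screw cap (19 mm across, 18 mm tall) of the tube to take; z along the tube from tip to cap. The tube is 96 mm long (cap centre 87 mm from the tip), body 16 mm, clear plastic, 22 g. It starts under the lid, 57 mm deep in its slanted bore with 1 to 2 mm play, cap centre 30 mm up the bore's axis from the mouth; it slides out along its own axis, clear after 65 mm
- sample_tip (a point): bottom centre of the tube to take: a flat foot 8 mm across under a cone 14 mm long
- counter_cap (a point): centre of the low white stopper (19 mm across, 10 mm tall) of the counterweight tube (16 mm across, 88 mm long) in the bore opposite; it stays there
- rack_top (a point): centre of the top of the white tube rack, a fixed block 74 mm (x) by 138 mm (y), 55 mm high. Eight square holes, 20 mm wide, 50 mm deep, at x = -17 and 17, y = -48, -16, 16 and 48 mm; the two at y = 48 hold other stoppered tubes (33 mm proud), six are free. A tube standing in it has its tip 50 mm below this point
- mat_top (a point): centre of the top of the dark rubber bench mat, fixed, 210 mm square, 3 mm thick, edges along its x and y; the lid goes here. Rack and mat may change places between runs
- rack_tube_a: stoppered tube (16 mm, 88 mm long) in the rack; origin at its tip
- rack_tube_b: stoppered tube (16 mm, 88 mm long) in the rack; origin at its tip
- centrifuge: bench centrifuge, fixed; origin on the bench under the spindle. Its cream casing, 150 mm high with a round well of 214 mm, reaches from -185 to 135 mm along its x and 135 mm either side along its y; front panel at -x; the cover stands open at +x, leaning back, up to 400 mm above the bench
- petri_dish: closed clear Petri dish, 93 mm across, 16 mm high, bystander; origin at its underside
- reagent_bottle: small amber bottle, 56 mm across, about 120 mm high, bystander; origin at its underside
- slide_box: slide box, 86 by 33 by 31 mm, bystander; origin at its underside
Things that resemble listed ones, but are neither listed nor needed, are in the scene too. What is shaped like the part that bears lid_knob but orange or yellow is not meant.

How it is judged:
By the outcome, as a careful person would: the job done as asked, in the order asked, and still so for the second after the job is handed in, with the robot touching nothing.
It also fails if it takes over 72 s, if anything falls off the work surface, if the arm or the gripper's body presses on something with over 40 N, if the wrist force passes 120 N, or if a joint passes its speed limit or range.

### The arm

A 6-joint arm with a two-finger parallel gripper is mounted at the origin on the work surface. World frame = base frame: x ahead of the robot, y to its left, z up, the work surface at z = 0. Lengths are in mm, angles in rad, forces in N, time in s.
With the tool pointing down it reaches from about 250 to 775 mm from the base axis. Payload 4 kg.
Tool frame: the origin (TCP) lies at the very end of the fingers, on their centre line; the grasp point (between the pads) lies bot.grip_point_offset behind it (bot.grip_point_offset is the distance from the TCP to the grasp point, in mm); z points along the fingers, y is the line along which they close (so a half turn about z gives the same grasp; the last joint's range is limited). The gripper opens to 85 mm and grips with 20 to 120 N. Pads are 22 mm wide; open, the fingers measure 114 mm over their backs; the gripper's body (76 mm by 85 mm) begins 54 mm behind the grasp point. The pads swing forward as they close: fully open they stand 13 mm farther back than shut.
Start: joints at [-1.323, 0.087, 1.371, -0, 1.684, -0.103], TCP at [189.005, -516.522, 231.341] pointing down, gripper open.
Joint ranges: [-3.1, 3.1], [-0.76, 2.03], [0.27, 2.55], [-1.08, 4.22], [0.17, 2.65], [-2.57, 2.57]. Speed limits (rad/s): [2.79, 2.79, 3.14, 3.14, 3.14, 3.14].

### API

Orientations are given as a rotation vector (axis times angle).
In Python, from workcell import telemetry, read_camera, bot, nets gives the robot as it stands.
- The arm moves only by the shell command python3 -m inch 'ROWS' [FORCE]. ROWS is text: rows parted by semicolons, each of 7 numbers parted by spaces: the shift along the world's x, y, z normalised to -1 to 1, where 1 is 0.03 m, then the turn, a rotation vector about the world's x, y, z normalised to -1 to 1, where 1 is 5 degrees, then the finger opening in mm, from 0 to 85.4. In form: tx ty tz rx ry rz grip; .... A call has 1 to 5 rows; each row shifts and turns the commanded pose from where the row before left it; what a row does not reach is not made up. A row lasts 1/12 s, in which the tool goes at most 41.7 mm and 7.16 degrees, less where a joint would pass 70% of its speed; a pose out of reach is approached as far as the arm can. A call with a number of a shift or a turn outside -1 to 1 is refused whole. A call with a gripper value outside its range is refused whole. The fingers move at their own pace and stop on an object; FORCE is the grip in N (left out, the last holds). Time passes only in rows, so rows that do not move let the fingers close. It gives the time, the measured TCP pose, the force, the opening and the grip force at its end, in the units of the state.
- telemetry.get_state(): the state, without advancing time (a new reading comes with each control period).
- read_camera(name): name is "scene" or "side" or "wrist"; returns a dict with "color" (400x640x3 uint8, blue, green, red), "mtx" (3x3 intrinsics, pixels), "R" (3x3) and "t" (3): a world point X has camera coordinates R X + t. Camera axes: x right, y down, z forward; pixel columns grow to the right and rows downward; lengths in mm; the calibration is good to about 2 mm. The wrist camera is an equidistant fisheye: a pixel r from the principal point sees the ray r / f radians off the axis. A picture is of the moment at which its call begins. There is no depth.
- bot.hand_in(): hands the job in; it is judged then, once.
Trained networks look in the newest picture that a camera, given by its name, has taken for a name from the list of things; names that differ only in an ending like _2 or _b are one class to them, and where a whole thing is asked for, a point or a joint stands for the part that bears it (a point fixed in the world has none). Each returns a list of dicts, best first, with "p" (0 to 1); they miss things now and then, are a little off and sometimes report something else, mostly with a low value. They report only what shows in the picture. A call takes as long as a camera call. They do not tell look-alikes from the thing itself.
- nets.look_for(name, camera): "centre" ([column, row] in pixels, amid what is visible of it).
- nets.landmark_of(name, camera): "centre" ([column, row] in pixels: a listed point, or the origin of a listed thing).
The state is a dict: "time_s": time; "qpos": joint angles; "joint_velocities": joint speeds; "joint_efforts": joint torques, N m; "tool_pos": TCP position; "tool_rot": TCP orientation; "wrist_force": force on the tool from outside, world axes, zero at the start; "moment": the same for the moment, N m; "grip_width": opening from 0.0 (shut) to 1.0 (fully open); "gripper_force": force on a finger pad.
Only numpy, scipy, OpenCV 4.12 (cv2) and the standard library are available. Lean on these libraries where they do the work, as an engineer would, in place of code of your own. Each camera call takes 0.05 s, during which the arm holds its last target. There are 200 camera calls.

## Working session

There is one attempt and no reset: what is moved stays moved. The work goes in short steps, Python scripts to look and compute and a shell command to move; the robot and the scene stay as the last step left them, time stands still between calls to the robot, and variables do not carry over. Pictures are saved under pics/ and viewed, at most 10 in all, crops included, and the job is handed in when it is done.

```bash
ls; mkdir -p pics
cat > h.py <<'E'
import numpy as np, cv2
from scipy.spatial.transform import Rotation as Ro
from scipy.optimize import least_squares
from workcell import telemetry, read_camera, bot, nets
def ray(c,px,fish=False):
    K=c["mtx"]; x=(px[0]-K[0,2])/K[0,0]; y=(px[1]-K[1,2])/K[1,1]
    if fish:
        r=np.hypot(x,y); s=np.sin(r)/r if r>1e-9 else 1; d=np.array([x*s,y*s,np.cos(r)])
    else: d=np.array([x,y,1.])
    R=np.array(c["R"]); d=R.T@d; return -R.T@np.array(c["t"]), d/np.linalg.norm(d)
def tri(rays):
    A=sum(np.eye(3)-np.outer(d,d) for o,d in rays); b=sum((np.eye(3)-np.outer(d,d))@o for o,d in rays)
    X=np.linalg.solve(A,b); e=[np.linalg.norm(np.cross(X-o,d)) for o,d in rays]; return X,e
def proj(c,X,fish=False):
    p=np.array(c["R"])@np.array(X,float)+np.array(c["t"]); K=c["mtx"]
    if fish:
        th=np.arctan2(np.hypot(p[0],p[1]),p[2]); r=np.hypot(p[0],p[1]); q=p[:2]/r*th
    else: q=p[:2]/p[2]
    return np.array([K[0,0]*q[0]+K[0,2],K[1,1]*q[1]+K[1,2]])
def onz(c,px,z,fish=False):
    o,d=ray(c,px,fish); return o+d*(z-o[2])/d[2]
E
python3 - <<'E'
from h import *
np.set_printoptions(precision=1,suppress=True)
C={}
for n in ("scene","side","wrist"):
    C[n]=read_camera(n); cv2.imwrite(f"pics/{n}0.png",C[n]["color"])
cv2.imwrite("pics/a.png",cv2.resize(np.vstack([C["scene"]["color"],C["side"]["color"]]),(480,600)) )
print(bot.grip_point_offset)
for k in ["lid_knob","lid_edge","rotor_axis","rack_top","mat_top","centrifuge","petri_dish","reagent_bottle","slide_box","rack_tube_a","sample_cap"]:
    L={n:nets.landmark_of(k,n)[:3] for n in C}
    for n in L: print(k,n,[(np.array(q["centre"]).round(),round(q["p"],2)) for q in L[n]])
    if L["scene"] and L["side"]:
        X,e=tri([ray(C[n],L[n][0]["centre"]) for n in("scene","side")]); print("  ",X,e[0])
E
```

```text
pics
18.700000000000003
lid_knob scene [(array([396., 306.]), 0.7), (array([257., 150.]), 0.67), (array([222., 111.]), 0.58)]
lid_knob side [(array([343., 153.]), 0.82), (array([423., 167.]), 0.64)]
lid_knob wrist [(array([264.,  92.]), 0.76)]
   [657.2 115.5 268. ] 218.32432711127834
lid_edge scene [(array([251., 185.]), 0.97), (array([382., 332.]), 0.68), (array([338., 290.]), 0.34)]
lid_edge side [(array([326., 168.]), 0.86), (array([414., 167.]), 0.82), (array([188., 269.]), 0.59)]
lid_edge wrist [(array([327.,  93.]), 0.56)]
   [ 561.  -242.2  122.4] 0.07997891102643856
rotor_axis scene []
rotor_axis side []
rotor_axis wrist []
rack_top scene [(array([418., 252.]), 0.69)]
rack_top side [(array([260., 295.]), 0.75)]
rack_top wrist []
   [629.1 236.2  37.2] 4.5837347892860025
mat_top scene [(array([459., 198.]), 0.8)]
mat_top side [(array([343., 350.]), 0.62)]
mat_top wrist []
   [408.6 333.6   5.8] 1.9808012222339444
centrifuge scene [(array([256., 185.]), 0.35)]
centrifuge side []
centrifuge wrist []
petri_dish scene [(array([380., 192.]), 0.98), (array([437., 270.]), 0.74)]
petri_dish side [(array([351., 276.]), 0.89)]
petri_dish wrist []
   [428.8 100.4   4.9] 3.038906346647344
reagent_bottle scene [(array([342., 290.]), 0.94), (array([365., 238.]), 0.72), (array([255., 151.]), 0.41)]
reagent_bottle side [(array([237., 247.]), 0.65)]
reagent_bottle wrist []
   [761.2  52.4  11.4] 1.03846210695359
slide_box scene [(array([365., 238.]), 0.71)]
slide_box side [(array([292., 267.]), 0.86)]
slide_box wrist []
   [589.9  84.7  -3.7] 1.730707701525761
rack_tube_a scene [(array([380., 196.]), 0.59), (array([433., 271.]), 0.47), (array([436., 252.]), 0.45)]
rack_tube_a side [(array([265., 321.]), 0.44), (array([254., 316.]), 0.43)]
rack_tube_a wrist []
   [551.1 185.5  21.1] 112.04785507523454
sample_cap scene []
sample_cap side [(array([254., 318.]), 0.7)]
sample_cap wrist []
```

```bash
python3 -c "
from h import *
print(telemetry.get_state())"
```

```text
{'time_s': 1.8, 'qpos': array([-1.32311095e+00,  8.72091401e-02,  1.37067720e+00, -1.35860560e-05,
        1.68362185e+00, -1.03130783e-01]), 'joint_velocities': array([ 0.00392447,  0.0010712 ,  0.00090742,  0.00062692, -0.00047484,
       -0.00057847]), 'joint_efforts': array([ 5.86578312e-05, -3.51715529e+01, -3.13451171e+01, -1.97633640e-04,
        3.05868007e-04,  2.54915705e-06]), 'tool_pos': array([ 188.99537481, -516.52700796,  231.34745807]), 'tool_rot': array([ 3.09330270e+00,  5.48222004e-01, -1.15684287e-05]), 'wrist_force': array([ 0.88135476, -0.12398181, -0.24824845]), 'moment': array([-0.0050223 , -0.0208116 , -0.00139542]), 'gripper_force': 0.0, 'grip_width': 0.9983348122904844}
```

View pics/scene0.png

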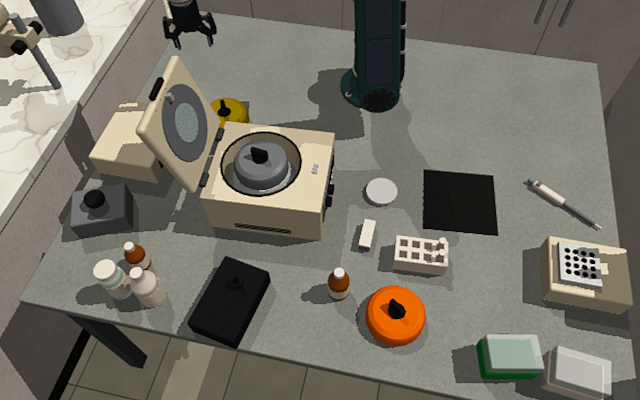

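View pics/side0.png

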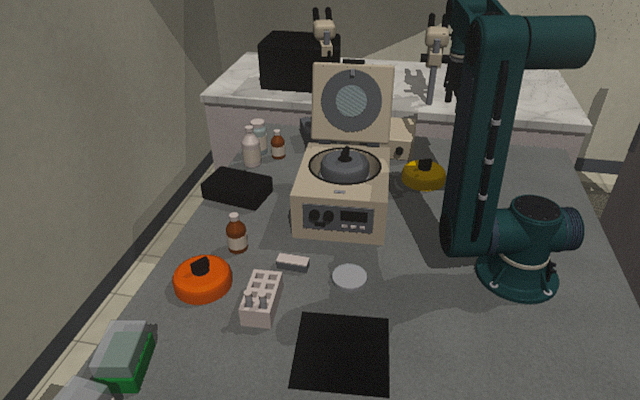

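Scene picture: grey lid in the centrifuge well with knob at (258,152), look-alikes orange (396,308) and yellow (224,110); side picture: grey knob (345,155), orange (200,265), yellow (424,165). By the description I choose the grey one. Rack is at scene (420,253), mat at (459,200).

Run:
```python
from h import *
np.set_printoptions(precision=2,suppress=True)
C={n:read_camera(n) for n in ("scene","side","wrist")}
s,d,w=C["scene"],C["side"],C["wrist"]
T=lambda a,b:tri([ray(s,a),ray(d,b)])
print("knob",T((257,150),(343,153)), "rack",T((418,252),(260,295)),"mat",T((459,198),(343,350)))
print("cover hinge/top", T((176,58),(352,64)))
for z,n,px in [(3,"mat",[(424,170),(495,173),(497,234),(422,228)]),(55,"rack",[(397,235),(452,240),(447,265),(393,261)]),(150,"casing top",[(338,131),(325,213),(206,203)])]:
    print(n,[onz(s,p,z)[:2] for p in px])
print("side mat",[onz(d,p,3)[:2] for p in [(301,313),(390,317),(389,396),(289,389)]])
R=np.array(w["R"]); o=-R.T@w["t"]; st=telemetry.get_state()
Rt=Ro.from_rotvec(st["tool_rot"]).as_matrix()
print("cam in tool",Rt.T@(o-st["tool_pos"]),"axis",Rt.T@R.T,w["mtx"])
```

```text
knob (array([ 502.4 , -231.22,  194.9 ]), [np.float64(7.171003047250009), np.float64(7.17100304724998)]) rack (array([628.25, 235.36,  36.  ]), [np.float64(4.80703493525427), np.float64(4.807034935254422)]) mat (array([407.71, 334.64,   6.29]), [np.float64(2.0350398659252305), np.float64(2.0350398659252478)])
cover hinge/top (array([ 492.07, -389.8 ,  438.02]), [np.float64(33.353511066085474), np.float64(33.3535110660853)])
mat [array([321.73, 222.46]), array([288.85, 435.47]), array([503.79, 446.51]), array([527.81, 238.04])]
rack [array([594.85, 169.74]), array([579.68, 315.87]), array([656.44, 308.53]), array([674.04, 169.79])]
casing top [array([346.54, -43.88]), array([623.54, -22.2 ]), array([ 657.39, -331.48])]
side mat [array([527.21, 247.26]), array([314.12, 216.99]), array([298.82, 426.99]), array([503.09, 452.24])]
cam in tool [  69.17   -0.12 -141.94] axis [[ 0.   -0.96 -0.27]
 [ 1.    0.    0.  ]
 [-0.   -0.27  0.96]] [[309.71   0.   315.98]
 [  0.   309.71 196.03]
 [  0.     0.     1.  ]]
```

```bash
python3 -m inch '0.2 1 0.5 0 0 0 85; 0.2 1 0.5 0 0 0 85; 0.2 1 0.5 0 0 0 85; 0.2 1 0.5 0 0 0 85; 0.2 1 0.5 0 0 0 85'; python3 -m inch '0.2 1 0.5 0 0 0 85; 0.2 1 0.5 0 0 0 85; 0.2 1 0.5 0 0 0 85; 0.2 1 0.5 0 0 0 85; 0.2 1 0.5 0 0 0 85' ; python3 -m inch '0.9 0 0 0 0 0 85; 0.9 0 0 0 0 0 85;0.9 0 0 0 0 0 85;0.9 0 0 0 0 0 85;0 0 0 0 0 0 85'
python3 - <<'E'
from h import *
np.set_printoptions(precision=2,suppress=True)
w=read_camera("wrist"); cv2.imwrite("pics/w1.png",w["color"])
for k in ["lid_knob","lid_edge"]:
    for q in nets.landmark_of(k,"wrist"): print(k,q, onz(w,q["centre"],205 if k=="lid_knob" else 135,True))
for k in ["lid_knob"]:
    for n in("scene","side"): print(n,nets.landmark_of(k,n))
E
```

```text
time_s: 2.37
tool_pos: [219.0, -365.1, 307.0]
tool_rot: [3.093, 0.547, 0.0]
wrist_force: [0.4, 0.0, -0.5]
grip_width: 0.997
gripper_force: 0.0
time_s: 2.78
tool_pos: [248.8, -215.0, 382.3]
tool_rot: [3.093, 0.547, 0.001]
wrist_force: [0.4, -0.8, 0.4]
grip_width: 0.996
gripper_force: 0.0
time_s: 3.2
tool_pos: [360.2, -216.2, 379.7]
tool_rot: [-3.09, -0.554, 0.0]
wrist_force: [-0.2, -0.2, -1.0]
grip_width: 0.999
gripper_force: 0.0
lid_knob {'centre': [416.0, 258.1], 'p': 0.73} [ 309.89 -361.02  205.  ]
lid_knob {'centre': [372.1, 55.0], 'p': 0.68} [ 499.62 -224.72  205.  ]
scene [{'centre': [258.1, 151.0], 'p': 0.86}, {'centre': [223.0, 108.8], 'p': 0.86}, {'centre': [397.1, 306.7], 'p': 0.71}, {'centre': [457.8, 203.6], 'p': 0.2}]
side [{'centre': [426.3, 162.6], 'p': 0.94}, {'centre': [342.8, 152.3], 'p': 0.58}, {'centre': [199.2, 265.2], 'p': 0.58}]
```

View pics/w1.png

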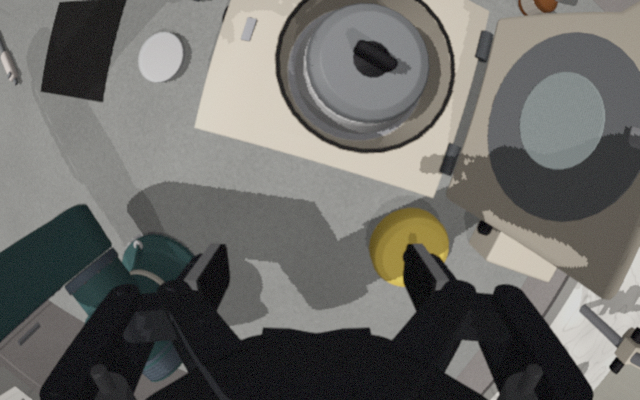

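The wrist view shows the grey lid with a black bar knob at about (375,57), running from (355,43) to (397,67); yellow lid at (410,245) is the look-alike; the cover is at right.

Run:
```python
from h import *
np.set_printoptions(precision=2,suppress=True)
w=read_camera("wrist");s=read_camera("scene");d=read_camera("side")
q={n:nets.landmark_of("lid_knob",n) for n in("wrist","scene","side")}
r=[]
for n,c,p in(("wrist",w,(374,57)),("scene",s,(258,151)),("side",d,(343,153))):
    b=min(q[n],key=lambda x:np.hypot(*(np.array(x["centre"])-p)))["centre"]; print(n,b); r.append(ray(c,b,n=="wrist"))
print(tri(r),tri(r[:2]),tri([r[0],r[2]]))
im=w["color"]; x0,y0=330,20
cr=cv2.resize(im[0:160,265:485],None,fx=3.4,fy=3.4,interpolation=cv2.INTER_CUBIC); cv2.imwrite("pics/k1.png",cr)
g=im[20:100,335:420].max(2); m=(g<45).astype(np.uint8)
n,l,st,ce=cv2.connectedComponentsWithStats(m); print(st[1:],ce[1:]+[335,20])
```

```text
wrist [375.3, 52.3]
scene [257.0, 150.2]
side [344.1, 149.0]
(array([ 502.46, -230.44,  203.53]), [np.float64(2.2978924165805394), np.float64(2.2400960598825694), np.float64(1.8536484056434248)]) (array([ 501.33, -230.75,  203.49]), [np.float64(2.021114210787172), np.float64(2.0211142107872706)]) (array([ 502.47, -228.79,  203.49]), [np.float64(1.6302277644705012), np.float64(1.6302277644704937)])
[[ 19  17  43  36 941]
 [ 24  41   1   1   1]] [[373.85  54.99]
 [359.    61.  ]]
```

View pics/k1.png

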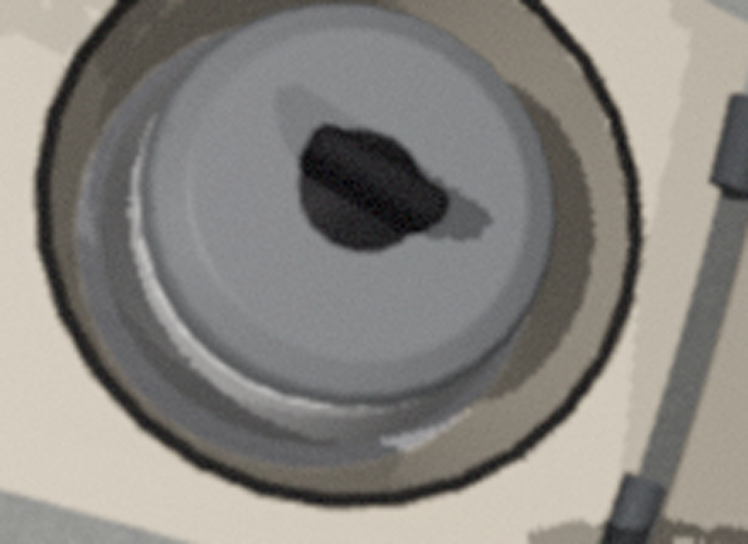

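Run:
```python
from h import *
np.set_printoptions(precision=2,suppress=True)
w=read_camera("wrist")
f=lambda x,y:(265+x/3.4,y/3.4)
a,b=[onz(w,f(*p),214,True) for p in((318,150),(430,212))]
v=b-a; print(a,b,(a+b)/2,np.linalg.norm(v),np.arctan2(v[1],v[0]))
# well rim fit: points on black rim at z=150
P=np.array([onz(w,f(*p),150,True)[:2] for p in((38,180),(636,230),(350,500),(100,385),(560,410),(80,50),(590,80))])
A=np.c_[2*P,np.ones(len(P))]; c=np.linalg.lstsq(A,(P**2).sum(1),rcond=None)[0]; print("rim centre",c[:2],np.sqrt(c[2]+c[0]**2+c[1]**2))
# dome shoulder at z~170?
P=np.array([onz(w,f(*p),183,True)[:2] for p in((187,200),(360,362),(522,200),(230,75),(290,30),(480,300),(240,310))])
A=np.c_[2*P,np.ones(len(P))]; c=np.linalg.lstsq(A,(P**2).sum(1),rcond=None)[0]; print("domeflat",c[:2],np.sqrt(c[2]+c[0]**2+c[1]**2))
st=telemetry.get_state(); R=Ro.from_rotvec(st["tool_rot"]).as_matrix(); print(st["tool_pos"],st["qpos"],np.arctan2(R[1,1],R[0,1]))
```

```text
[ 499.94 -209.09  214.  ] [ 495.29 -246.39  214.  ] [ 497.61 -227.74  214.  ] 37.578338948620136 -1.6946195331923755
rim centre [ 502.81 -228.41] 109.11369528874516
domeflat [ 500.85 -226.61] 55.98648997529957
[ 356.67 -216.6   381.57] [-0.68 -0.19  1.34 -0.    1.99  0.54] -1.2205955707346923
```

```bash
python3 -m inch '0.37 -0.03 -0.31 0 0 0.967 85; 0.37 -0.03 -0.31 0 0 0.967 85; 0.37 -0.03 -0.31 0 0 0.967 85; 0.37 -0.03 -0.31 0 0 0.967 85; 0.37 -0.03 -0.31 0 0 0.967 85'; python3 -m inch '0.37 -0.03 -0.31 0 0 0.967 70; 0.37 -0.03 -0.31 0 0 0.967 70; 0.37 -0.03 -0.31 0 0 0.967 70; 0.37 -0.03 -0.31 0 0 0.967 70; 0.37 -0.03 -0.31 0 0 0.967 70'; python3 -m inch '0.37 -0.03 -0.31 0 0 0.967 60; 0.37 -0.03 -0.31 0 0 0.967 60;0.37 -0.03 -0.31 0 0 0.967 60;0 0 0 0 0 0 60;0 0 0 0 0 0 60'
python3 - <<'E'
from h import *
np.set_printoptions(precision=2,suppress=True)
w=read_camera("wrist"); cv2.imwrite("pics/w2.png",w["color"])
for q in nets.landmark_of("lid_knob","wrist"): print(q, onz(w,q["centre"],203,True))
st=telemetry.get_state(); R=Ro.from_rotvec(st["tool_rot"]).as_matrix(); print(st["tool_pos"],st["qpos"],R)
print(proj(w,(501,-228,203),True))
E
```

```text
time_s: 4.22
tool_pos: [412.9, -221.1, 334.4]
tool_rot: [2.907, 1.189, 0.0]
wrist_force: [0.4, -0.6, 0.5]
grip_width: 0.998
gripper_force: 0.0
time_s: 4.63
tool_pos: [468.4, -225.6, 287.8]
tool_rot: [-2.594, -1.772, 0.0]
wrist_force: [-0.7, 0.3, 0.7]
grip_width: 0.818
gripper_force: 0.0
time_s: 5.05
tool_pos: [500.9, -228.1, 259.5]
tool_rot: [-2.354, -2.077, 0.001]
wrist_force: [0.5, -0.2, 0.2]
grip_width: 0.696
gripper_force: 0.0
{'centre': [169.9, 329.3], 'p': 0.59} [ 355.61 -323.1   203.  ]
[ 501.01 -228.35  261.22] [-0.53  0.08  1.32 -0.    1.74 -0.41] [[ 0.12  0.99  0.  ]
 [ 0.99 -0.12 -0.  ]
 [-0.    0.   -1.  ]]
[316.56 214.29]
```

View pics/w2.png

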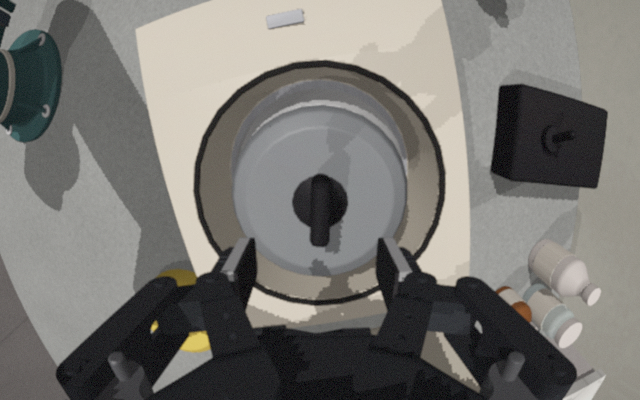

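Knob bar lies vertically between the fingers at column 320, rows 178–245, so the grasp is aligned (about 2 mm to the right).

```bash
python3 -m inch '0.05 0 -0.6 0 0 0 60; 0 0 -0.6 0 0 0 60; 0 0 -0.5 0 0 0 60;0 0 -0.4 0 0 0 60; 0 0 -0.27 0 0 0 60' 60;python3 -m inch '0 0 0 0 0 0 60; 0 0 0 0 0 0 0; 0 0 0 0 0 0 0;0 0 0 0 0 0 0; 0 0 0 0 0 0 0' 60; python3 -m inch '0 0 0 0 0 0 0; 0 0 0 0 0 0 0;0 0 0 0 0 0 0; 0 0 0 0 0 0 0' 60; python3 -c "
from h import *
s=telemetry.get_state();print(s['tool_pos'],s['wrist_force'],s['moment'],s['qpos'])"
```

```text
time_s: 5.57
tool_pos: [502.2, -228.2, 188.8]
tool_rot: [-2.355, -2.079, 0.0]
wrist_force: [-0.5, -1.1, 0.9]
grip_width: 0.706
gripper_force: 0.0
time_s: 5.98
tool_pos: [503.5, -228.6, 190.8]
tool_rot: [2.352, 2.079, 0.002]
wrist_force: [-2.2, 2.0, 3.1]
grip_width: 0.145
gripper_force: 60.6
time_s: 6.32
tool_pos: [503.4, -228.6, 190.8]
tool_rot: [2.352, 2.079, 0.001]
wrist_force: [0.7, 0.1, 4.7]
grip_width: 0.141
gripper_force: 60.6
[ 503.41781761 -228.56742672  190.82265268] [0.6682676  0.07098698 4.67451681] [0.07276557 0.02052903 0.02977875] [-5.28780232e-01  1.02838339e-01  1.43386784e+00  4.34494593e-05
  1.60200630e+00 -4.05835635e-01]
```

```bash
for i in 1 2 3; do python3 -m inch '0 0 0 0 0 0.6 0; 0 0 0 0 0 0.6 0' 60 | grep -E "time|rot|force"; python3 -c "
from h import *
s=telemetry.get_state();R=Ro.from_rotvec(s['tool_rot']).as_matrix();print(s['tool_pos'],s['moment'],s['qpos'][5],np.arctan2(R[1,1],R[0,1]))"; done
```

```text
time_s: 6.48
tool_rot: [2.238, 2.201, 0.001]
wrist_force: [-0.0, -0.3, 5.4]
gripper_force: 60.9
[ 503.39729887 -228.62072517  190.80684468] [ 0.00961207 -0.0552445  -0.3131544 ] -0.5121911766495755 -0.0166837956130349
time_s: 6.65
tool_rot: [2.12, 2.315, 0.001]
wrist_force: [-0.3, -0.2, 5.7]
gripper_force: 61.2
[ 503.33563338 -228.59792584  190.82267232] [ 0.0931663   0.04629292 -0.39681161] -0.6169064149717662 0.08797176791145793
time_s: 6.82
tool_rot: [1.998, 2.421, 0.001]
wrist_force: [-0.9, 0.3, 6.1]
gripper_force: 68.8
[ 503.2851755  -228.5932239   190.84207193] [ 0.14449591 -0.01255442 -1.191133  ] -0.7201349580023452 0.19105550411106315
```

CCW runs solid (−1.2 N·m), so it is a left-hand thread: loosen clockwise.

```bash
f(){ python3 -c "
from h import *
s=telemetry.get_state();R=Ro.from_rotvec(s['tool_rot']).as_matrix();print(s['tool_pos'].round(1),s['wrist_force'].round(1),s['moment'].round(2),s['qpos'][5].round(3),np.arctan2(R[1,1],R[0,1]).round(3),s['gripper_force'])"; }
python3 -m inch '0 0 0 0 0 -1 0; 0 0 0 0 0 -1 0;0 0 0 0 0 -1 0; 0 0 0 0 0 -1 0;0 0 0 0 0 -1 0' 60 >/dev/null; f
python3 -m inch '0 0 0 0 0 -1 0; 0 0 0 0 0 -1 0;0 0 0 0 0 -1 0; 0 0 0 0 0 -1 0;0 0 0 0 0 -1 0' 60 >/dev/null; f
python3 -m inch '0 0 0 0 0 -1 0; 0 0 0 0 0 -1 0;0 0 0 0 0 -1 0; 0 0 0 0 0 -1 0;0 0 0 0 0 -1 0' 60 >/dev/null; f
```

```text
[ 503.5 -228.5  190.8] [0.1 0.1 4.6] [-0.03 -0.01  0.36] -0.28 -0.248 60.58564782142639
[ 503.4 -228.5  190.8] [-0.1  0.5  5.2] [-0.02 -0.01  0.35] 0.156 -0.685 60.50293564796448
[ 503.4 -228.5  190.8] [0.2 0.8 5.7] [-0.09  0.03  0.25] 0.592 -1.121 60.592660903930664
```

```bash
cat > f.sh <<'E'
python3 -c "
from h import *
s=telemetry.get_state();R=Ro.from_rotvec(s['tool_rot']).as_matrix();print(s['time_s'],s['tool_pos'].round(1),s['wrist_force'].round(1),s['moment'].round(2),s['qpos'].round(3),np.arctan2(R[1,1],R[0,1]).round(3),s['gripper_force'],s['grip_width'].round(3))"
E
python3 -m inch '0 0 0 0 0 -1 0; 0 0 0 0 0 -1 0;0 0 0 0 0 -1 0; 0 0 0 0 0 -1 0;0 0 0 0 0 -1 0' 60 >/dev/null; sh f.sh
python3 -m inch '0 0 0 0 0 -1 0; 0 0 0 0 0 -1 0;0 0 0 0 0 -1 0; 0 0 0 0 0 -1 0' 60 >/dev/null; sh f.sh
python3 -m inch '0 0 0.15 0 0 0 0; 0 0 0.2 0 0 0 0;0 0 0.2 0 0 0 0;0 0 0.2 0 0 0 0' 60 >/dev/null; sh f.sh
```

```text
Traceback (most recent call last):
AttributeError: 'float' object has no attribute 'round'
Traceback (most recent call last):
AttributeError: 'float' object has no attribute 'round'
Traceback (most recent call last):
AttributeError: 'float' object has no attribute 'round'
```

```bash
sed -i "s/s\['grip_width'\].round(3)/round(s['grip_width'],3)/" f.sh; sh f.sh; python3 -m inch '0 0 0 0 0 0 0;0 0 0 0 0 0 0' 60 >/dev/null;sh f.sh
```

```text
9.15 [ 502.3 -227.9  211.4] [ 0.7  0.3 -1.7] [ 0.01 -0.03 -0.01] [-0.529  0.097  1.399  0.     1.648  1.373] -1.902 59.48457956314087 0.145
9.3167 [ 502.9 -228.2  212.3] [ 0.4 -0.2 -3.1] [-0.02  0.01  0.01] [-0.529  0.096  1.398  0.     1.646  1.374] -1.903 59.524438977241516 0.144
```

```bash
python3 -m inch '0 0 0.3 0 0 0 0;0 0 0.4 0 0 0 0;0 0 0.4 0 0 0 0;0 0 0.4 0 0 0 0;0 0.3 0.2 0 0 0 0' 60 >/dev/null;sh f.sh
for i in 1; do python3 -m inch '-0.15 0.7 0 0 0 0.6 0;-0.15 0.94 0 0 0 0.6 0;-0.15 0.94 0 0 0 0.6 0;-0.15 0.94 0 0 0 0.6 0;-0.15 0.94 0 0 0 0.6 0' >/dev/null; python3 -m inch '-0.15 0.94 0 0 0 0.6 0;-0.15 0.94 0 0 0 0.6 0;-0.15 0.94 0 0 0 0.6 0;-0.15 0.94 0 0 0 0.6 0;-0.15 0.94 0 0 0 0.6 0' >/dev/null; python3 -m inch '-0.15 0.94 0 0 0 0.6 0;-0.15 0.94 0 0 0 0.6 0;-0.15 0.94 0 0 0 0.6 0;-0.15 0.94 0 0 0 0.6 0;-0.15 0.94 0 0 0 0.6 0' >/dev/null; python3 -m inch '-0.15 0.94 0 0 0 0.6 0;-0.15 0.94 0 0 0 0.6 0;-0.15 0.94 0 0 0 0.6 0;-0.15 0.94 0 0 0 0.6 0;-0.15 0.5 0 0 0 0.6 0' >/dev/null; done;  sh f.sh
python3 - <<'E'
from h import *
w=read_camera("wrist"); d=read_camera("side")
np.set_printoptions(precision=1,suppress=True)
cv2.imwrite("pics/w3.png",np.hstack([cv2.resize(w["color"],(400,250)),cv2.resize(d["color"],(400,250))]))
q=nets.landmark_of("mat_top","side");print(q)
E
```

```text
9.7333 [ 503.5 -220.7  266.1] [ 0.7  0.6 -2.3] [ 0.01 -0.03 -0.01] [-5.160e-01  7.900e-02  1.311e+00 -1.000e-03  1.746e+00  1.389e+00] -1.905 59.496413469314575 0.14
11.4 [411.5 327.7 263.5] [ 1.   0.3 -2.6] [0.01 0.01 0.06] [0.563 0.029 1.369 0.002 1.743 1.414] -0.85 59.509379267692566 0.146
[{'centre': [342.7, 347.3], 'p': 0.92}]
```

View pics/w3.png

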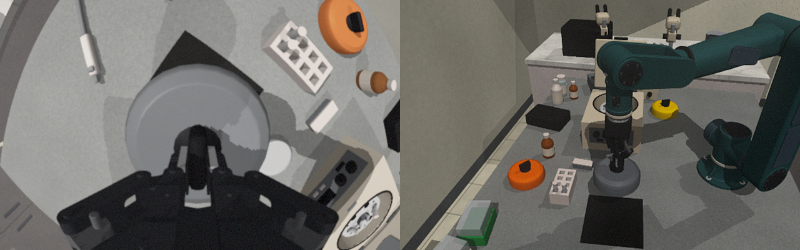

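Lid hangs level from the gripper over the mat; lowering.

```bash
python3 -m inch '0 0.1 -0.8 0 0 0 0;0 0.1 -0.8 0 0 0 0;0 0 -0.8 0 0 0 0;0 0 -0.8 0 0 0 0;0 0 -0.8 0 0 0 0' >/dev/null; python3 -m inch '0 0 -0.8 0 0 0 0;0 0 -0.7 0 0 0 0;0 0 -0.5 0 0 0 0;0 0 -0.2 0 0 0 0;0 0 0 0 0 0 0' >/dev/null; sh f.sh; for i in 1 2; do python3 -m inch '0 0 -0.08 0 0 0 0;0 0 0 0 0 0 0' >/dev/null; sh f.sh; done
```

```text
12.3833 [412.  328.9  75.4] [ 0.7 -0.2 -2.4] [ 0.02  0.04 -0.05] [ 0.566  0.124  1.647 -0.     1.375  1.424] -0.858 59.419530630111694 0.145
12.55 [413.8 330.6  75.9] [ 0.1  0.1 -1.9] [0.02 0.03 0.04] [ 0.567  0.124  1.645 -0.     1.369  1.424] -0.857 59.42338585853577 0.148
12.7167 [413.3 330.6  72.9] [ 0.   0.6 -2.4] [-0.01  0.01 -0.01] [ 0.568  0.127  1.649 -0.     1.364  1.424] -0.856 59.447112679481506 0.146
```

```bash
python3 -m inch '-0.07 0.15 -0.1 0 0 0 0;0 0 -0.1 0 0 0 0;0 0 0 0 0 0 0' >/dev/null; sh f.sh;  python3 -m inch '0 0 -0.07 0 0 0 0;0 0 0 0 0 0 0' >/dev/null; sh f.sh;  python3 -m inch '0 0 -0.07 0 0 0 0;0 0 0 0 0 0 0' >/dev/null; sh f.sh; python3 -m inch '0 0 -0.07 0 0 0 0;0 0 0 0 0 0 0' >/dev/null; sh f.sh
```

```text
12.9667 [411.1 336.2  68.8] [-3.9 -0.4  7.3] [-0.21  0.56 -0.01] [5.780e-01 1.340e-01 1.650e+00 1.000e-03 1.355e+00 1.433e+00] -0.855 60.77085256576538 0.148
13.1333 [411.1 336.2  68.8] [-7.5 -3.5 15.4] [-0.61  1.14 -0.03] [5.780e-01 1.330e-01 1.650e+00 1.000e-03 1.355e+00 1.433e+00] -0.855 62.00213313102722 0.143
13.3 [411.1 336.2  68.7] [-9.4 -5.3 25.8] [-0.98  1.8  -0.04] [5.780e-01 1.330e-01 1.651e+00 1.000e-03 1.354e+00 1.433e+00] -0.855 63.20577263832092 0.147
13.4667 [411.1 336.3  68.7] [-13.5  -8.7  34.4] [-1.45  2.39 -0.05] [5.780e-01 1.330e-01 1.651e+00 1.000e-03 1.353e+00 1.433e+00] -0.855 64.40374374389648 0.142
```

```bash
python3 -m inch '0 0 0.14 0 0 0 0;0 0 0 0 0 0 0' >/dev/null; sh f.sh; python3 -m inch '0 0 0 0 0 0 20;0 0 0 0 0 0 40;0 0 0 0 0 0 60;0 0 0 0 0 0 60;0 0 0 0 0 0 60' >/dev/null; sh f.sh; python3 -m inch '0 0 0.5 0 0 0 60;0 0 0.9 0 0 0 60;0 0 0.9 0 0 0 60;0 0 0.9 0 0 0 85;0 0 0.9 0 0 0 85' >/dev/null; python3 -m inch '0.1 -0.95 0.7 0 0 0 85;0.1 -0.95 0.7 0 0 0 85;0.1 -0.95 0.7 0 0 0 85;0.1 -0.95 0.2 0 0 0 85;0.1 -0.95 0 0 0 0 85';  python3 -m inch '0.1 -0.95 0 0 0 0 85;0.1 -0.95 0 0 0 0 85;0.1 -0.95 0 0 0 0 85;0.1 -0.95 0 0 0 0 85;0.1 -0.95 0 0 0 0 85'; python3 -m inch '0.1 -0.95 0 0 0 0 85;0.1 -0.95 0 0 0 0 85;0.1 -0.95 0 0 0 0 85;0 0 0 0 0 0 85'
python3 - <<'E'
from h import *
np.set_printoptions(precision=1,suppress=True)
C={n:read_camera(n) for n in("wrist","scene","side")}
cv2.imwrite("pics/a4.png",np.vstack([C["wrist"]["color"][:,:],])) 
cv2.imwrite("pics/b4.png",np.hstack([cv2.resize(C["side"]["color"][150:,200:500],(400,333)),cv2.resize(C["scene"]["color"][80:330,200:500],(400,333))]))
R={}
for k in ("rotor_axis","sample_cap","counter_cap","lid_knob","sample_tip","rack_top"):
  for n in C:
    for q in nets.landmark_of(k,n)[:3]: print(k,n,np.array(q["centre"]),round(q["p"],2),[onz(C[n],q["centre"],z,n=="wrist")[:2] for z in (55,73,125,151)])
E
```

```text
13.6333 [411.6 336.3  68.8] [-5.4 -3.2 16.1] [-0.57  1.02 -0.04] [5.780e-01 1.330e-01 1.651e+00 1.000e-03 1.353e+00 1.434e+00] -0.855 62.08325743675232 0.142
14.05 [410.5 334.8  63.4] [-0.1  0.1 -0.7] [ 0.   -0.01 -0.04] [ 0.577  0.139  1.656 -0.     1.348  1.433] -0.856 0.0 0.7
time_s: 14.88
tool_pos: [426.8, 191.6, 258.7]
tool_rot: [2.942, 1.1, 0.008]
wrist_force: [0.6, -0.7, -0.3]
grip_width: 0.993
gripper_force: 0.0
time_s: 15.3
tool_pos: [440.6, 48.5, 255.6]
tool_rot: [-2.943, -1.099, 0.0]
wrist_force: [-0.0, -0.1, -0.2]
grip_width: 0.997
gripper_force: 0.0
time_s: 15.63
tool_pos: [449.9, -39.9, 255.2]
tool_rot: [2.944, 1.089, -0.003]
wrist_force: [-0.1, -0.1, -0.3]
grip_width: 0.992
gripper_force: 0.0
rotor_axis wrist [477.6 261.9] 0.74 [array([ 501.8, -290.2]), array([ 501.8, -274.6]), array([ 501.9, -229.7]), array([ 502. , -207.2])]
rotor_axis scene [262.8 166.2] 0.97 [array([ 445.5, -250.5]), array([ 458.1, -244.7]), array([ 494.5, -228. ]), array([ 512.7, -219.7])]
rotor_axis side [344.8 173.3] 0.93 [array([ 515.1, -333.6]), array([ 510.8, -304.3]), array([ 498.4, -219.5])
[... 1674 characters left out ...]
800.4, 198. ]), array([769.2, 250.1]), array([753.6, 276.2])]
lid_knob side [423.2 160.4] 0.96 [array([ 259.2, -473.4]), array([ 260.6, -441. ]), array([ 264.4, -347.4]), array([ 266.3, -300.6])]
lid_knob side [342.1 329.3] 0.8 [array([414.9, 320. ]), array([412.8, 334.9]), array([406.8, 378.2]), array([403.8, 399.8])]
rack_top wrist [219.8 102.4] 0.27 [array([440.9,  94.5]), array([444.2,  89.8]), array([453.5,  76.3]), array([458.2,  69.6])]
rack_top scene [420.2 253.3] 0.76 [array([637. , 236.9]), array([646.6, 235.2]), array([674.6, 230.4]), array([688.6, 228. ])]
rack_top side [260.8 290.5] 0.75 [array([626.6, 242.5]), array([619.9, 259.2]), array([600.4, 307.4]), array([590.6, 331.5])]
```

View pics/a4.png

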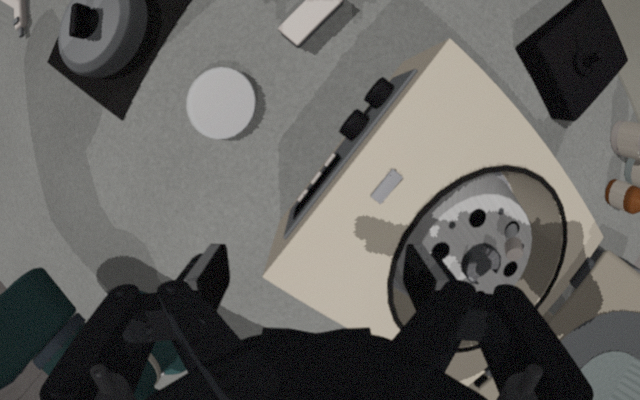

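View pics/b4.png

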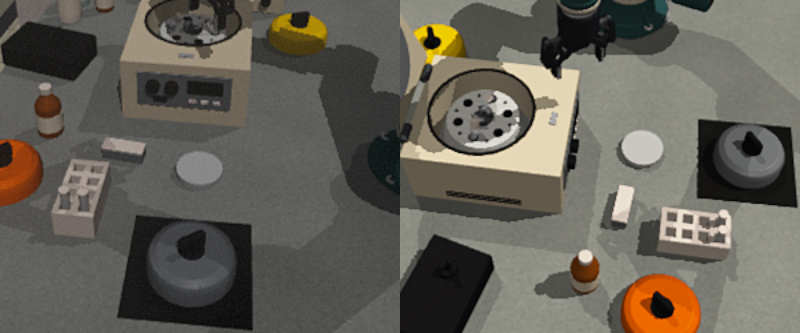

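Lid lies knob up wholly on the mat (side crop (190,262), mat 130–250). In the wrist picture the uncovered rotor is centred near (480,262), and the white tall cap is at about (515,240). Next a closer look from over the rotor.

```bash
python3 -m inch '0.08 -0.7 -0.05 0 0 -0.9 85;0.08 -0.7 -0.05 0 0 -0.9 85;0.08 -0.7 -0.05 0 0 -0.9 85;0.08 -0.7 -0.05 0 0 -0.9 85;0.08 -0.7 -0.05 0 0 -0.9 85' >/dev/null;python3 -m inch '0.08 -0.7 -0.05 0 0 -0.9 60;0.08 -0.7 -0.05 0 0 -0.9 60;0.08 -0.7 -0.05 0 0 -0.9 60;0.08 -0.7 -0.05 0 0 -0.9 60;0 0 0 0 0 0 60' >/dev/null; sh f.sh
python3 - <<'E'
from h import *
np.set_printoptions(precision=1,suppress=True)
w=read_camera("wrist"); cv2.imwrite("pics/w5.png",w["color"]); st=telemetry.get_state()
np.savez("w5.npz",R=w["R"],t=w["t"],mtx=w["mtx"])
for k,z in (("rotor_axis",125),("sample_cap",151),("counter_cap",147),("sample_tip",50)):
    for q in nets.landmark_of(k,"wrist")[:3]: print(k,np.array(q["centre"]),round(q["p"],2),onz(w,q["centre"],z,True))
E
```

```text
17.5167 [ 471.1 -227.9  241.4] [ 0.   0.5 -0.6] [ 0.    0.   -0.02] [-0.558  0.027  1.415 -0.002  1.701  1.011] -1.569 0.0 0.703
sample_cap [325.  110.9] 0.77 [ 539.6 -234.5  151. ]
counter_cap [310.6 207.1] 0.64 [ 463.6 -223.7  147. ]
```

View pics/w5.png

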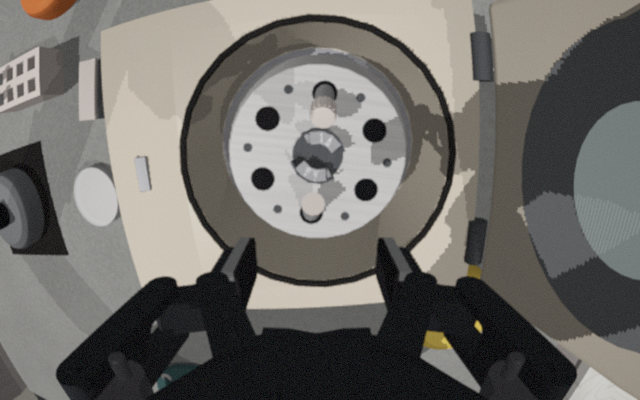

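Run:
```python
from h import *
np.set_printoptions(precision=1,suppress=True)
w=read_camera("wrist");s=read_camera("scene")
a=cv2.resize(w["color"][55:245,220:415],(560,546),interpolation=cv2.INTER_CUBIC)
b=cv2.resize(s["color"][125:210,215:305],(240,227),interpolation=cv2.INTER_CUBIC)
b=np.vstack([b,np.zeros((546-227,240,3),np.uint8)]); cv2.imwrite("pics/c6.png",np.hstack([a,b]))
P=[onz(w,p,125,True)[:2] for p in((267,118),(375,130),(263,178),(366,189))]; c=np.mean(P,0); print(P,c)
for p in P: print(np.hypot(*(p-c)),np.degrees(np.arctan2(*(p-c)[::-1])))
```

```text
[array([ 534.1, -182.2]), array([ 525. , -273.1]), array([ 482.5, -177.8]), array([ 473.5, -267.5])] [ 503.8 -225.1]
52.55781079519922 54.737960530608184
52.439057166900554 -66.06831116329454
51.934236885399095 114.22633019451534
52.07038507637353 -125.58929288689924
```

View pics/c6.png

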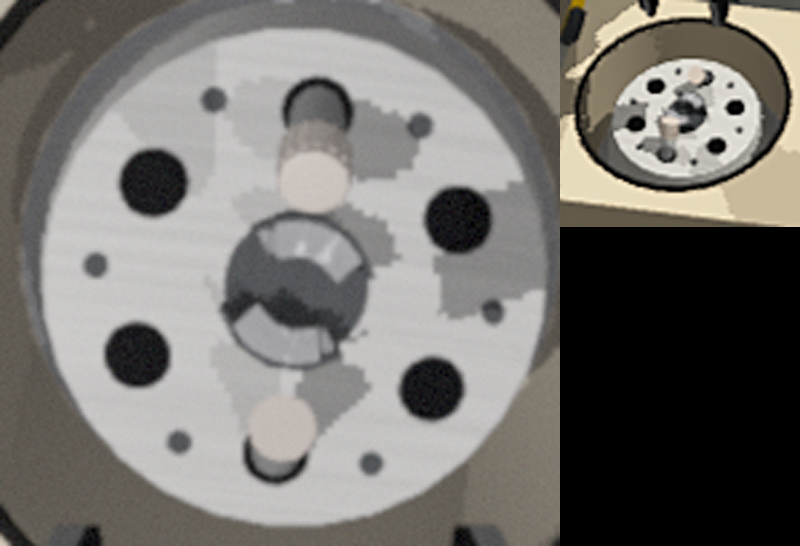

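The crop confirms: the tall fluted cap is at crop (315,180) on the robot-far side, the low smooth stopper at (282,428).

```bash
python3 - <<'E'
from h import *
np.set_printoptions(precision=1,suppress=True)
z=np.load("w5.npz"); w={k:z[k] for k in z}
f=lambda p:(220+p[0]*195/560,55+p[1]*190/546)
for n,p,h in(("bore",(153,182),125),("bore",(458,219),125),("bore",(137,354),125),("bore",(432,388),125),("mouth s",(318,112),125),("mouth c",(276,450),125),("captop",(315,182),158.8),("stoptop",(282,428),152),("nut",(298,290),145),("rotorC",(296,278),125)):
    print(n,f(p),onz(w,f(p),h,True))
E
sh f.sh
```

```text
bore (273.2767857142857, 118.33333333333334) [ 533.6 -192.4  125. ]
bore (379.4821428571429, 131.2087912087912) [ 523.4 -281.3  125. ]
bore (267.70535714285717, 178.1868131868132) [ 482.5 -186.5  125. ]
bore (370.42857142857144, 190.018315018315) [ 472.1 -275.5  125. ]
mouth s (330.7321428571429, 93.97435897435898) [ 553.7 -240.   125. ]
mouth c (316.1071428571429, 211.5934065934066) [ 452.3 -228.2  125. ]
captop (329.6875, 118.33333333333334) [ 534.3 -237.7  158.8]
stoptop (318.19642857142856, 203.93772893772893) [ 467.9 -229.7  152. ]
nut (323.7678571428571, 155.91575091575092) [ 504.7 -234.   145. ]
rotorC (323.07142857142856, 151.73992673992674) [ 505.2 -233.9  125. ]
17.8667 [ 471.4 -223.8  242.8] [ 0.9 -0.5  0.1] [0.01 0.   0.01] [-0.552  0.022  1.417  0.     1.703  1.009] -1.561 0.0 0.701
```

Run:
```python
from h import *
np.set_printoptions(precision=1,suppress=True)
w=read_camera("wrist")
f=lambda p:(220+p[0]*195/560,55+p[1]*190/546)
D={}
for n,p,h in(("b1",(153,182),125),("b2",(458,219),125),("b3",(137,354),125),("b4",(432,388),125),("mouth s",(318,112),125),("mouth c",(276,450),125),("captop",(315,182),158.8),("stoptop",(282,428),152),("nut",(298,290),145),("rotorC",(296,278),125)):
    q=np.array(f(p))
    if n[0]=="b":
        x,y=q.round().astype(int); m=(w["color"][y-14:y+15,x-14:x+15].max(2)<60).astype(np.uint8); k=cv2.moments(m,True); q=np.array([x-14+k["m10"]/k["m00"],y-14+k["m01"]/k["m00"]])
    D[n]=onz(w,q,h,True); print(n,q,D[n])
c=np.mean([D["b%d"%i] for i in(1,2,3,4)],0); print(c,[np.degrees(np.arctan2(*(D["b%d"%i]-c)[1::-1])) for i in (1,2,3,4)])
for q in nets.landmark_of("sample_cap","wrist")[:2]: print(q,onz(w,q["centre"],151,True))
print(telemetry.get_state()["tool_pos"])
```

```text
b1 [273.2 118.2] [ 533.9 -187.4  125. ]
b2 [379.3 131.3] [ 524.2 -276.9  125. ]
b3 [267.4 178.2] [ 482.3 -181.6  125. ]
b4 [369.8 190. ] [ 472.7 -270.9  125. ]
mouth s [330.7  94. ] [ 554.4 -235.2  125. ]
mouth c [316.1 211.6] [ 452.4 -224.1  125. ]
captop [329.7 118.3] [ 534.8 -233.1  158.8]
stoptop [318.2 203.9] [ 467.9 -225.6  152. ]
nut [323.8 155.9] [ 505.  -229.5  145. ]
rotorC [323.1 151.7] [ 505.6 -229.4  125. ]
[ 503.3 -229.2  125. ] [np.float64(53.73818874027307), np.float64(-66.32193630777313), np.float64(113.74960319561622), np.float64(-126.25434195781015)]
[ 471.4 -223.9  242.8]
```

```bash
cat > g.py <<'E'
from h import *
np.set_printoptions(precision=3,suppress=True)
c=np.array([503.3,-229.2,125.]); a=-0.1094; e=np.array([np.cos(a),np.sin(a),0]); u=-0.5*e+np.array([0,0,.866])
z=-u; y=np.array([e[1],-e[0],0]); x=np.cross(y,z); RT=np.c_[x,y,z]
G=c+52*e+32*u
def goal(back): return G+18.7*z+back*u
if __name__=="__main__":
    s=telemetry.get_state(); R=Ro.from_rotvec(s["tool_rot"]).as_matrix()
    rv=Ro.from_matrix(RT@R.T).as_rotvec(degrees=True)
    for b in (80,0): print(b,goal(b),"shift units",(goal(b)-s["tool_pos"])/30)
    print("turn units",rv/5,"u",u,"qpos",s["qpos"],s["time_s"])
E
python3 g.py
```

```text
80 [ 508.618 -229.784  205.798] shift units [ 1.241 -0.196 -1.232]
0 [ 548.379 -234.151  136.518] shift units [ 2.566 -0.341 -3.542]
turn units [-0.297 -5.99  -1.328] u [-0.497  0.055  0.866] qpos [-0.552  0.022  1.417  0.     1.702  1.009] 17.9667
```

```bash
python3 -m inch '0.18 -0.03 -0.18 -0.04 -0.86 -0.19 45;0.18 -0.03 -0.18 -0.04 -0.86 -0.19 45;0.18 -0.03 -0.18 -0.04 -0.86 -0.19 45;0.18 -0.03 -0.18 -0.04 -0.86 -0.19 45;0.18 -0.03 -0.18 -0.04 -0.86 -0.19 45' >/dev/null; python3 -m inch '0.18 -0.03 -0.18 -0.04 -0.86 -0.19 45;0.18 -0.03 -0.18 -0.04 -0.86 -0.19 45;0 0 0 0 0 0 45;0 0 0 0 0 0 45;0 0 0 0 0 0 45'; python3 g.py
```

```text
time_s: 18.8
tool_pos: [509.6, -231.1, 205.9]
tool_rot: [3.003, -0.165, 0.809]
wrist_force: [-0.3, 0.2, 0.1]
grip_width: 0.527
gripper_force: 0.0
80 [ 508.618 -229.784  205.798] shift units [-0.031  0.043 -0.004]
0 [ 548.379 -234.151  136.518] shift units [ 1.294 -0.103 -2.314]
turn units [-0.012  0.028  0.002] u [-0.497  0.055  0.866] qpos [-0.69  -0.213  1.792  0.31   1.131  0.919] 18.8
```

Run:
```python
from h import *; from g import *
np.set_printoptions(precision=1,suppress=True)
w=read_camera("wrist"); cv2.imwrite("pics/w7.png",w["color"])
top=c+52*e+39*u; print("pred top",proj(w,top,True),"centre",proj(w,G,True))
for q in nets.landmark_of("sample_cap","wrist")[:2]: print(q)
x,y=proj(w,top,True).astype(int); im=w["color"][y-40:y+41,x-40:x+41].astype(int)
# warm white cap: red-blue positive & bright
m=((im[:,:,2]-im[:,:,0]>8)&(im[:,:,2]>150)).astype(np.uint8); n,l,st,ce=cv2.connectedComponentsWithStats(m)
for i in range(1,n):
    if st[i,4]>30: print(st[i],ce[i]+[x-40,y-40])
```

```text
pred top [314.3 216.4] centre [314.4 213. ]
{'centre': [316.7, 215.0], 'p': 0.86}
{'centre': [9.5, 196.3], 'p': 0.37}
[ 27  27  28  28 558] [313.7 216.9]
```

```bash
python3 -m inch '0.22 -0.02 -0.42 0 0 0 45;0.26 -0.02 -0.46 0 0 0 45;0.26 -0.02 -0.46 0 0 0 45;0.26 -0.02 -0.46 0 0 0 45;0.2 -0.02 -0.35 0 0 0 45' 30 >/dev/null; python3 -m inch '0.09 0 -0.15 0 0 0 45;0 0 0 0 0 0 45;0 0 0 0 0 0 45' >/dev/null; sh f.sh; python3 g.py|tail -2
```

```text
19.5667 [ 548.4 -234.   136.3] [-0.3 -1.2  0.6] [-0.03  0.29  0.02] [-0.64  -0.082  1.82   0.316  0.963  0.918] -1.68 0.0 0.528
0 [ 548.379 -234.151  136.518] shift units [-0.001 -0.004  0.006]
turn units [-0.021  0.029  0.003] u [-0.497  0.055  0.866] qpos [-0.64  -0.082  1.82   0.316  0.963  0.918] 19.5667
```

```bash
python3 -m inch '0 0 0 0 0 0 0;0 0 0 0 0 0 0;0 0 0 0 0 0 0;0 0 0 0 0 0 0;0 0 0 0 0 0 0' 30 >/dev/null; sh f.sh; python3 -m inch '-0.1 0.01 0.17 0 0 0 0;-0.1 0.01 0.17 0 0 0 0;-0.1 0.01 0.17 0 0 0 0;0 0 0 0 0 0 0' 30 >/dev/null; sh f.sh
```

```text
19.9833 [ 548.2 -234.3  137.1] [-2.6  0.3  4.2] [0.06 0.23 0.  ] [-0.64  -0.084  1.821  0.317  0.963  0.918] -1.681 30.620780205354095 0.213
20.3167 [ 538.8 -233.4  152.7] [0.2 0.3 1.4] [-0.01 -0.01  0.05] [-0.651 -0.117  1.819  0.314  1.     0.919] -1.681 30.176444677636027 0.215
```

```bash
python3 -m inch '-0.18 0.02 0.32 0 0 0 0;-0.18 0.02 0.32 0 0 0 0;-0.18 0.02 0.32 0 0 0 0;-0.18 0.02 0.32 0 0 0 0;-0.18 0.02 0.32 0 0 0 0' >/dev/null; sh f.sh; python3 -m inch '-0.18 0.02 0.32 0 0 0 0;-0.18 0.02 0.32 0 0 0 0;0 0 0.7 0 0 0 0;0 0 0.8 0 0 0 0;0 0 0.8 0 0 0 0' >/dev/null; sh f.sh
python3 - <<'E'
from h import *
np.set_printoptions(precision=1,suppress=True)
C={n:read_camera(n) for n in("wrist","scene","side")}
for n in C: cv2.imwrite(f"pics/{n}8.png",C[n]["color"])
for k in ("sample_cap","sample_tip","rack_top","rack_tube_a"):
  for n in C:
    for q in nets.landmark_of(k,n)[:3]: print(k,n,np.array(q["centre"]),round(q["p"],2))
s=telemetry.get_state(); R=Ro.from_rotvec(s["tool_rot"]).as_matrix(); g=s["tool_pos"]-18.7*R[:,2]
cap=g+3*R[:,2]; tip=g+90*R[:,2]
for n in C: print(n,proj(C[n],cap,n=="wrist"),proj(C[n],tip,n=="wrist"))
E
```

```text
20.7333 [ 510.7 -229.8  199.7] [ 1.2  0.8 -0.7] [0.05 0.26 0.  ] [-0.686 -0.208  1.8    0.31   1.119  0.92 ] -1.681 30.111512197181582 0.216
21.15 [ 500.1 -228.6  288. ] [0. 0. 0.] [-0.02  0.27  0.01] [-0.701 -0.258  1.664  0.296  1.3    0.965] -1.681 30.11224522255361 0.216
sample_cap wrist [319.6 266.1] 0.78
sample_cap scene [254.4 117.2] 0.71
sample_cap side [349.6 117. ] 0.4
sample_tip wrist [314.5 207.4] 0.83
sample_tip scene [249. 154.] 0.56
sample_tip side [335.2 136.6] 0.67
sample_tip side [237.  246.8] 0.19
rack_top wrist [ 46.6 200.4] 0.63
rack_top scene [421.5 251.5] 0.72
rack_top side [260.1 289.7] 0.77
rack_tube_a scene [436.6 254.4] 0.49
rack_tube_a side [253.3 318.6] 0.58
rack_tube_a side [264.  319.7] 0.46
wrist [316.2 262.7] [316.1 205.8]
scene [255.1 123.6] [252.2 155.3]
side [348.6 119.7] [333.7 141.1]
```

```bash
cat > v.py <<'E'
from h import *
import sys
np.set_printoptions(precision=3,suppress=True)
th,x,y,z=map(float,sys.argv[1:5])
ty=np.array([np.cos(th),np.sin(th),0]); tz=np.array([0,0,-1.]); RT=np.c_[np.cross(ty,tz),ty,tz]
s=telemetry.get_state(); R=Ro.from_rotvec(s["tool_rot"]).as_matrix()
print(s["tool_pos"],"shift",(np.array([x,y,z])-s["tool_pos"])/30,"turn",Ro.from_matrix(RT@R.T).as_rotvec(degrees=True)/5,s["qpos"],s["wrist_force"],s["time_s"])
E
python3 v.py -1.46 585 190 240
```

```text
[ 500.976 -228.753  286.838] shift [ 2.801 13.958 -1.561] turn [-0.032  6.03   2.481] [-0.7   -0.256  1.666  0.296  1.297  0.964] [-0.917  0.562  0.21 ] 21.9
```

```bash
python3 -m inch '0.19 0.93 0 0 0.4 0.165 0;0.19 0.93 0 0 0.4 0.165 0;0.19 0.93 0 0 0.4 0.165 0;0.19 0.93 0 0 0.4 0.165 0;0.19 0.93 0 0 0.4 0.165 0' >/dev/null;python3 -m inch '0.19 0.93 0 0 0.4 0.165 0;0.19 0.93 0 0 0.4 0.165 0;0.19 0.93 0 0 0.4 0.165 0;0.19 0.93 0 0 0.4 0.165 0;0.19 0.93 0 0 0.4 0.165 0' >/dev/null;python3 -m inch '0.19 0.93 -0.3 0 0.4 0.165 0;0.19 0.93 -0.3 0 0.4 0.165 0;0.19 0.93 -0.3 0 0.4 0.165 0;0.19 0.93 -0.3 0 0.4 0.165 0;0.19 0.93 -0.3 0 0.4 0.165 0' >/dev/null; python3 -m inch '0 0 0 0 0 0 0;0 0 0 0 0 0 0;0 0 0 0 0 0 0'; python3 v.py -1.46 619 190 240
python3 - <<'E'
from h import *
np.set_printoptions(precision=1,suppress=True)
w=read_camera("wrist"); cv2.imwrite("pics/w9.png",w["color"])
np.savez("w9.npz",R=w["R"],t=w["t"],mtx=w["mtx"])
for k,z in (("rack_top",55),("rack_tube_a",5),("sample_tip",168),("sample_cap",250)):
    for q in nets.landmark_of(k,"wrist")[:3]: print(k,np.array(q["centre"]),round(q["p"],2),onz(w,q["centre"],z,True))
# dark holes inside predicted rack region
c=np.array([631,240,55.]); p=proj(w,c,True); print(p)
im=w["color"]; m=((im.min(2)>150)).astype(np.uint8); m=cv2.morphologyEx(m,cv2.MORPH_CLOSE,np.ones((3,3)))
n,l,st,ce=cv2.connectedComponentsWithStats(m)
for i in range(1,n):
    if st[i,4]>500: print(st[i],ce[i])
E
```

```text
time_s: 23.4
tool_pos: [586.6, 189.5, 242.0]
tool_rot: [-3.135, -0.172, -0.004]
wrist_force: [0.7, -0.1, 1.0]
grip_width: 0.213
gripper_force: 30.1
[586.606 189.452 241.996] shift [ 1.08   0.018 -0.067] turn [-0.023  0.031  0.014] [0.22  0.232 1.184 0.001 1.722 1.681] [ 0.692 -0.127  0.973] 23.4
rack_top [273.8 133.1] 0.91 [627.1 239.4  55. ]
rack_top [597.3 308.5] 0.61 [ 394.2 -391.5   55. ]
rack_tube_a [240.6 141.1] 0.78 [609.3 287.    5. ]
rack_tube_a [242.2 113.8] 0.76 [643.5 287.6   5. ]
rack_tube_a [189.8 298.4] 0.32 [361.8 363.7   5. ]
sample_tip [314.3 207.5] 0.9 [585.6 190.7 168. ]
sample_cap [318.1 262. ] 0.98 [584.4 188.2 250. ]
[273.6 129.4]
[  210     0   338   273 33483] [358.8 136. ]
[    0    57   149   301 17632] [ 78.9 206.9]
[ 608   95   32   66 1247] [626.3 134.7]
[570 188  28  69 885] [584.3 221.8]
[ 584  230   45   89 1497] [609.8 269. ]
[ 290  262   53   70 2320] [315.1 302.8]
[576 291  64  69 822] [611.1 334.7]
[  0 351  46  49 881] [ 22.8 386.3]
```

```bash
cat > rk.py <<'E'
from h import *
from scipy.optimize import differential_evolution
np.set_printoptions(precision=2,suppress=True)
def fit(c,fish,b=((612,642),(225,255),(-.2,.25))):
    g=cv2.GaussianBlur(cv2.cvtColor(c["color"],cv2.COLOR_BGR2GRAY),(3,3),0).astype(float)
    X,Y=np.meshgrid(np.arange(-45,45.1,2),np.arange(-77,45.1,2)); X=X.ravel();Y=Y.ravel()
    inside=(abs(X)<36)&(Y>-68); hole=np.zeros_like(X,bool); near=np.zeros_like(X,bool)
    for hx in(-17,17):
        for hy in(-48,-16,16,48):
            dx=np.maximum(abs(X-hx),abs(Y-hy)); hole|=(dx<9); near|=(dx<11)&(dx>=9)
    edge=((abs(X)>=36)&(abs(X)<38))|((Y<=-68)&(Y>-70))
    pos=inside&~hole&~near; neg=(hole|~inside)&~edge
    keep=(Y<32)&(pos|neg); X,Y,pos=X[keep],Y[keep],pos[keep]; L=np.where(pos,1.,0.)
    def pr(p):
        co,s=np.cos(p[2]),np.sin(p[2]); P=np.c_[p[0]+co*X-s*Y,p[1]+s*X+co*Y,np.full(len(X),55.)]
        Q=P@np.array(c["R"]).T+np.array(c["t"]).ravel(); r=np.hypot(Q[:,0],Q[:,1])
        k=np.arctan2(r,Q[:,2])/r if fish else 1/Q[:,2]
        K=c["mtx"]; return (Q[:,0]*k*K[0,0]+K[0,2]).astype(np.float32),(Q[:,1]*k*K[1,1]+K[1,2]).astype(np.float32)
    def cost(p):
        u,v=pr(p); return -np.corrcoef(cv2.remap(g,u[:,None],v[:,None],cv2.INTER_LINEAR).ravel(),L)[0,1]
    r=differential_evolution(cost,b,seed=1,popsize=12,maxiter=60); return r.x,r.fun
def holes(p):
    co,s=np.cos(p[2]),np.sin(p[2]); return {(hx,hy):np.array([p[0]+co*hx-s*hy,p[1]+s*hx+co*hy]) for hx in(-17,17) for hy in(-48,-16)}
if __name__=="__main__":
    for n in("wrist","scene","side"):
        p,f=fit(read_camera(n),n=="wrist"); print(n,p,f,holes(p))
E
python3 rk.py; sh f.sh
```

```text
wrist [628.83 238.16   0.06] -0.8978175250421324 {(-17, -48): array([614.85, 189.2 ]), (-17, -16): array([612.86, 221.13]), (17, -48): array([648.78, 191.31]), (17, -16): array([646.8 , 223.25])}
scene [627.49 238.64   0.04] -0.874674095341095 {(-17, -48): array([612.6 , 189.95]), (-17, -16): array([611.21, 221.92]), (17, -48): array([646.56, 191.43]), (17, -16): array([645.17, 223.4 ])}
side [627.61 240.51   0.07] -0.8525364913731318 {(-17, -48): array([614.01, 191.43]), (-17, -16): array([611.77, 223.36]), (17, -48): array([647.93, 193.81]), (17, -16): array([645.69, 225.73])}
23.8 [586.5 189.1 242.8] [-1.2 -0.3 -0.7] [ 0.05 -0.04 -0.03] [0.219 0.231 1.184 0.002 1.722 1.681] -1.462 30.118597699329257 0.212
```

```bash
python3 -m inch '0.4 0.02 -0.5 -0.02 0.03 0 0;0.4 0 -0.8 0 0 0 0;0.13 0 -0.8 0 0 0 0;0 0 -0.8 0 0 0 0;0 0 -0.37 0 0 0 0' >/dev/null; python3 -m inch '0 0 0 0 0 0 0;0 0 0 0 0 0 0;0 0 0 0 0 0 0' >/dev/null; sh f.sh
python3 - <<'E'
from rk import *
w=read_camera("wrist"); q=nets.landmark_of("sample_tip","wrist")[:1]; s=telemetry.get_state(); t=s["tool_pos"]+71.3*Ro.from_rotvec(s["tool_rot"]).as_matrix()[:,2]
print("tip pred",t,proj(w,t,True),q, onz(w,q[0]["centre"],t[2],True) if q else "")
p,f=fit(w,True); print(p,f,holes(p)[(-17,-48)])
for n in("scene","side"):
    c=read_camera(n); q=nets.landmark_of("sample_tip",n)[:2]; print(n,proj(c,t),q)
E
```

```text
24.4667 [615.3 190.5 146.3] [-0.4 -1.3  0.9] [-0.07  0.03 -0.02] [2.120e-01 3.220e-01 1.263e+00 1.000e-03 1.553e+00 1.673e+00] -1.461 30.117945112287998 0.216
tip pred [615.85 190.71  75.51] [315.9  207.12] [{'centre': [311.9, 207.4], 'p': 0.92}] [615.32 193.55  75.51]
[629.35 238.35   0.05] -0.8676533775609867 [614.74 189.57]
scene [404.72 239.49] []
side [270.72 270.29] [{'centre': [274.9, 270.2], 'p': 0.41}]
```

```bash
python3 -m inch '-0.02 -0.06 -0.3 0 0 0 0;0 0 -0.4 0 0 0 0;0 0 -0.4 0 0 0 0;0 0 0 0 0 0 0' >/dev/null; sh f.sh;  python3 -m inch '0 0 -0.35 0 0 0 0;0 0 -0.35 0 0 0 0;0 0 0 0 0 0 0' >/dev/null; sh f.sh
python3 - <<'E'
from h import *
w=read_camera("wrist")
for k in("sample_cap",): print([ (q["centre"],q["p"]) for q in nets.landmark_of(k,"wrist")[:1]])
E
```

```text
25.1 [612.5 188.  106.4] [ 3.1  0.1 -2.7] [ 0.05 -0.69 -0.04] [2.090e-01 3.420e-01 1.317e+00 1.000e-03 1.487e+00 1.670e+00] -1.461 29.953480772674084 0.216
25.35 [613.1 188.3  86.9] [ 2.7  1.  -2.1] [ 0.09 -0.62  0.02] [2.090e-01 3.550e-01 1.340e+00 1.000e-03 1.449e+00 1.670e+00] -1.461 29.945382261648774 0.219
[([316.4, 265.7], 0.96)]
```

```bash
python3 -m inch '0.06 0 -0.13 0 0 0 0;0 0 -0.13 0 0 0 0;0 0 0 0 0 0 0' >/dev/null; sh f.sh;  python3 -m inch '0 0 -0.08 0 0 0 0;0 0 0 0 0 0 0' >/dev/null; sh f.sh; python3 -m inch '0 0 -0.08 0 0 0 0;0 0 0 0 0 0 0' >/dev/null; sh f.sh
```

```text
25.7 [614.9 188.4  81.3] [-0.3 -0.7 -0.7] [-0.    0.03 -0.  ] [2.090e-01 3.630e-01 1.342e+00 1.000e-03 1.439e+00 1.670e+00] -1.461 30.123364375904202 0.216
25.8667 [615.2 188.5  79.4] [ 0.3 -0.  -0.7] [-0.1  -0.   -0.02] [2.090e-01 3.640e-01 1.344e+00 1.000e-03 1.434e+00 1.670e+00] -1.461 30.124397054314613 0.21
26.0333 [615.3 188.5  77.1] [-0.7 -0.8 -1.2] [-0.06  0.05  0.07] [2.090e-01 3.660e-01 1.347e+00 1.000e-03 1.430e+00 1.670e+00] -1.461 30.124569134786725 0.213
```

```bash
for i in 1; do python3 -m inch '0 0 -0.05 0 0 0 0;0 0 0 0 0 0 0' >/dev/null; sh f.sh; python3 -m inch '0 0 -0.05 0 0 0 0;0 0 0 0 0 0 0' >/dev/null; sh f.sh; python3 -m inch '0 0 -0.05 0 0 0 0;0 0 0 0 0 0 0' >/dev/null; sh f.sh; done
```

```text
26.2 [615.8 188.5  76.2] [-0.7 -0.5 -0.4] [ 0.05 -0.06  0.02] [2.090e-01 3.660e-01 1.347e+00 1.000e-03 1.427e+00 1.670e+00] -1.461 30.184590965509415 0.211
26.3667 [616.4 188.6  76.1] [-0.5  0.3  4.3] [-0.06  0.14 -0.03] [2.090e-01 3.660e-01 1.348e+00 1.000e-03 1.425e+00 1.670e+00] -1.461 30.61780594289303 0.213
26.5333 [617.  188.7  76. ] [-1.4 -0.6  8.3] [-0.12  0.37 -0.01] [2.090e-01 3.660e-01 1.348e+00 1.000e-03 1.423e+00 1.670e+00] -1.461 31.086540604010224 0.221
```

```bash
python3 -m inch '0 0 0.06 0 0 0 0;0 0 0 0 0 0 25;0 0 0 0 0 0 40;0 0 0 0 0 0 40;0 0 0 0 0 0 40' >/dev/null; sh f.sh;  python3 -m inch '0 0 0.3 0 0 0 40;0 0 0.6 0 0 0 40;0 0 0.9 0 0 0 40;0 0 0.9 0 0 0 40;0 0 0.9 0 0 0 40' >/dev/null; python3 -m inch '-0.5 0 0.7 0 0 0 40;-0.8 0 0 0 0 0 40;-0.8 0 0 0 0 0 40;0 0 0 0 0 0 40;0 0 0 0 0 0 40' >/dev/null; sh f.sh
python3 - <<'E'
from h import *
np.set_printoptions(precision=1,suppress=True)
C={n:read_camera(n) for n in("wrist","scene","side")}
for k in("sample_cap","sample_tip","lid_knob","lid_edge","counter_cap","petri_dish","slide_box","reagent_bottle"):
    for n in C:
        print(k,n,[(np.array(q["centre"]),round(q["p"],2)) for q in nets.landmark_of(k,n)[:3]])
for X in((614.5,189.6,92),(614.5,189.6,83),(411,336,73)): print(X,[proj(C[n],X,n=="wrist") for n in C])
E
```

```text
26.95 [615.2 188.4  73.9] [-0.5 -0.3  0.5] [-0.01 -0.01 -0.  ] [2.090e-01 3.680e-01 1.350e+00 1.000e-03 1.425e+00 1.670e+00] -1.461 0.0 0.471
27.7833 [552.  188.6 204.7] [0.9 0.2 0.3] [-0.    0.    0.02] [2.320e-01 1.670e-01 1.335e+00 1.000e-03 1.638e+00 1.692e+00] -1.461 0.0 0.469
sample_cap wrist [(array([327.9, 117.1]), 0.69)]
sample_cap scene [(array([364.9, 235.8]), 0.6), (array([404. , 233.1]), 0.41), (array([444.5, 208.3]), 0.16)]
sample_cap side [(array([273.5, 264.2]), 0.69)]
sample_tip wrist []
sample_tip scene []
sample_tip side [(array([344.4, 173.1]), 0.31)]
lid_knob wrist [(array([172.5, 289.7]), 0.94), (array([598.8, 357.4]), 0.64)]
lid_knob scene [(array([464.4, 185. ]), 0.94), (array([396.9, 306.5]), 0.83), (array([220.9, 108.3]), 0.66)]
lid_knob side [(array([428.1, 162.4]), 0.73), (array([200. , 263.8]), 0.71), (array([341. , 330.5]), 0.59)]
lid_edge wrist [(array([226.2, 246. ]), 0.83)]
lid_edge scene [(array([377.4, 333.2]), 0.74), (array([440.9, 207.9]), 0.63)]
lid_edge side [(array([413.6, 165.3]), 0.77), (array([190.1, 270.7]), 0.69), (array([328.8, 329.6]), 0
[... 228 characters left out ...]
y([381.7, 195.1]), 0.67)]
petri_dish side []
slide_box wrist [(array([405.2, 152.4]), 0.81), (array([457. ,  12.5]), 0.54)]
slide_box scene [(array([362.9, 234.9]), 0.82)]
slide_box side [(array([292.2, 265.5]), 0.57), (array([234.2, 245.6]), 0.23)]
reagent_bottle wrist [(array([456.3,  12.6]), 0.77)]
reagent_bottle scene [(array([339.2, 293.4]), 0.6)]
reagent_bottle side [(array([330.6, 333.1]), 0.65), (array([290.9, 267.1]), 0.44)]
(614.5, 189.6, 92) [array([323.4, 118.8]), array([405.1, 235.9]), array([270.9, 265.1])]
(614.5, 189.6, 83) [array([323.1, 118.5]), array([404.7, 237.6]), array([271.2, 267.8])]
(411, 336, 73) [array([174. , 293.4]), array([464.8, 186.7]), array([342.9, 329.8])]
```

```bash
python3 -c "
from h import *
print(bot.hand_in())"
```

```text
the job is handed in; nothing more can be done
None
```

I handed the job in at about 29 s. The rotor lid has a left-hand thread and now lies knob up on the mat. The sample tube stands upright at the bottom of a free rack hole, and the counterweight tube was left in its bore.

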